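# Make room in the spice row and slide a jar in

## Robot

A 6-joint arm with a two-finger parallel gripper is mounted at the origin on a cart in front of the work surface, level with it; the furniture and walls round the work are solid. World frame = base frame: x ahead of the robot, y to its left, z up, the work surface at z = 0. Lengths are in m, angles in rad, forces in N, time in s.
With the tool pointing down it reaches from about 0.35 to 0.85 m from the base axis. Payload 8.1 kg.
Tool frame: the origin (TCP) lies at the very end of the fingers, on their centre line; the grasp point (between the pads) lies 19 mm behind it; z points along the fingers, y is the line along which they close (so a half turn about z gives the same grasp; the last joint's range is limited). The gripper opens to 93 mm and grips with 3 to 60 N. Pads are 15 mm wide; open, the fingers measure 128 mm over their backs; the gripper's body (75 mm by 188 mm) begins 65 mm behind the grasp point.
Start: joints at [-1.328, 0.13, 1.488, -0, 1.523, -0.085], TCP at [0.193, -0.568, 0.219] pointing down, gripper open.
Joint ranges: [-2.96, 2.96], [-0.89, 2.26], [0.02, 2.5], [-1.34, 4.48], [0, 2.73], [-2.66, 2.66]. Speed limits (rad/s): [2.39, 2.39, 2.79, 3.14, 3.14, 3.14].

## Interface

Orientations are given as a rotation vector (axis times angle).
In Python, from plant import monitor, eyes, ticket gives the robot as it stands.
- The arm moves only by the tool arm_command, never from a script. Its argument "deltas" is a list that holds one entry, the list of rows, each a list of 6 numbers: the shift along the world's x, y, z in cm, then the turn, a rotation vector about the world's x, y, z in degrees. In form: [[[tx, ty, tz, rx, ry, rz], ...]]. A call has 1 to 12 rows; each row shifts and turns the commanded pose from where the row before left it; what a row does not reach is not made up. A row lasts 1/12 s, in which the tool goes at most 41.7 mm and 7.16 degrees, less where a joint would pass 70% of its speed; a pose out of reach is approached as far as the arm can. A call is refused whole if a number of a shift passes 4.17 or a number of a turn 7.16, either way. A call with a gripper value outside its range is refused whole. "gripper" is the opening, from -1 (shut) to 1 (fully open), set as the call begins (left out, the last holds). The fingers move at their own pace and stop on an object; "squeeze" is the grip in N (left out, the last holds). Time passes only in rows, so rows that do not move let the fingers close. It gives the time, the measured TCP pose, the force, the opening and the grip force at its end, in the units of the state.
- monitor.read_state(): the state, without advancing time (a new reading comes with each control period).
- eyes.read_camera(name): name is "scene" or "top" or "wrist"; returns the picture (480x640x3 uint8, blue, green, red); there is no depth.
- eyes.camera_model(name): a dict with "fx", "fy", "cx", "cy" (pixels), "rvec" (rotation vector, rad) and "tvec" (3), from world to camera coordinates, as OpenCV has them. Camera axes: x right, y down, z forward; pixel columns grow to the right and rows downward; lengths in m; the calibration is good to about 2 mm. The wrist camera is an equidistant fisheye: a pixel r from the principal point sees the ray r / f radians off the axis. A picture is of the moment at which its call begins: read the wrist's pose just before it. camera_model takes no time and is no camera call; for the wrist camera it gives the pose at the moment of the call.
- ticket.close_job(): hands the job in; it is judged then, once.
The state is a dict: "t": time; "q": joint angles; "dq": joint speeds; "joint_torque": joint torques, N m; "tool_pos": TCP position; "orientation": TCP orientation; "force": force on the tool from outside, world axes, zero at the start; "wrist_torque": the same for the moment, N m; "opening": finger opening in m; "gripper_force": force on a finger pad.
Only numpy, scipy, OpenCV 4.12 (cv2) and the standard library are available. Lean on these libraries where they do the work, as an engineer would, in place of code of your own. Each camera call takes 0.05 s, during which the arm holds its last target. There are 200 camera calls.

## Task

A jar is missing from the row of spices on the counter: first nudge the middle jars apart (the bookend slides back) until the narrow gap after the second jar from the left is wide enough, then slide the lone spice jar upright into it, back against the board in line with the others. Finally push the bookend in gently until the whole row stands tight and the rubber bumper at the left end is felt to give a little, so that the row stays pressed against it. Never shove or squeeze the row hard, tip no jar, and leave everything else on the counter where it is.

Things in the scene. Friction and masses are not known exactly. Their poses are not given: they have to be found in the camera images.
- rack: fixed spice rail: wooden back board 360 mm long (its y -200 to +160), 50 mm high, front face at x=+22 mm, back at +38; no floor, the jars stand on the counter (z=0). Origin on the counter on the row line (line of jar centres; a jar touching the board has its centre at x=+1.5); +x from row to board, away from the robot, +y left along the row. Its left end carries an end stop with a rubber bumper
- bookend_face (a point): point on the outer (right) face of the sliding bookend, 80 mm up: wooden plate at the row's right end, rack x -26 to +22 mm, z 2 to 95, 12 mm thick along y (jars bear on its inner face). Slides only along the rack's y, takes about 4 N (each jar pushed along adds about 0.5 N), stays where left
- bookend (a joint): how far the bookend stands to the right, in m: 0 = its inner face at rack y=-78 mm, 0.070 = right-hand stop (inner face at y=-148 mm), -0.020 = left-hand stop. Pushing it takes 4 to 8 N while the row still slides; a push that has risen to 9 to 13 N leaves the row snug on the bumper, over 18 N is too hard
- shaker: steel salt shaker, 41 mm across, 76 high, first from the left, loose; origin: centre of underside. Left of it the end stop's rubber bumper, 32 mm wide, z 15 to 61, gives 1 mm per 4 N, up to 5 mm. The stop is clamped at a place that is NOT measured: bumper face at rack y +108 to +124 mm, so the gap to the shaker is unknown and how far the row must go is found by feel
- jar_2: spice jar with dark cap, round, 41 mm across, 105 mm high, 0.11 kg, second from the left, loose; origin at the centre of its underside, z up
- jar_3: spice jar like jar_2, third from the left; free space between jar_2 and jar_3 is 8 to 14 mm at the start. It can be gripped from above, fore and aft (fingers before and behind it along the rack's x), above the 50 mm board (57 mm at the end carriages), and slid along the row
- jar_4: spice jar like jar_2, the last on the right, next to the bookend
- new_jar: the spice jar to be put in the row, round, 41 mm across, 105 mm high, about 0.11 kg, standing alone between the robot and the row; origin at the centre of its underside, z up
- dropper: brown dropper bottle, 34 mm across, 102 mm high, bystander standing alone between the robot and the row
- glasses: folding spectacles, 141 x 142 x 42 mm, bystander on the left
- spoon: teaspoon 137 mm long, bystander on the right
- tealight: tealight candle 38 mm across, 15 mm high, bystander behind the row
- jar_purple: small purple jar 59 mm across, 66 mm high, bystander behind the row

How it is judged:
On the way, in this order (a step that is already met when the one before it is completed fails the run):
1. the gap between the second and third jar is opened to at least one jar's width while the new jar is still out of the row (horizontal distance between jar_2 and jar_3 above 0.0815 m and x of new_jar in the frame of rack below -0.04 m), for 0.2 s.
2. the new jar stands in the gap, in line with the row (x of new_jar in the frame of rack above -0.008 m and height (world z) of new_jar below 0.006 m and horizontal distance between new_jar and jar_2 below 0.07 m and horizontal distance between new_jar and jar_3 below 0.07 m and contact force between the fingers and new_jar below 0.2 N), for 0.2 s.
At the end, for the whole second after the job is handed in: all five upright (0.08 rad) on the counter in the order shaker, jar_2, new_jar, jar_3, jar_4, centres within 8 mm before and 6 mm behind the row line, neighbours less than 43 mm apart (touching within 2 mm), at rest, and the row still pressed on the bumper with over 1 N (x of shaker in the frame of rack between -0.008 and 0.006 m and height (world z) of each of shaker, jar_2, jar_3, jar_4, new_jar below 0.006 m and x of jar_2 in the frame of rack between -0.008 and 0.006 m and x of jar_3 in the frame of rack between -0.008 and 0.006 m and x of jar_4 in the frame of rack between -0.008 and 0.006 m and x of new_jar in the frame of rack between -0.008 and 0.006 m and angle between each of shaker, jar_2, jar_3, jar_4, new_jar's own z axis and vertical below 0.08 rad and linear speed of each of shaker, jar_2, jar_3, jar_4, new_jar below 0.02 m/s and horizontal distance between shaker and jar_2 below 0.043 m and horizontal distance between jar_2 and new_jar below 0.043 m and horizontal distance between new_jar and jar_3 below 0.043 m and horizontal distance between jar_3 and jar_4 below 0.043 m and horizontal distance between jar_2 and jar_3 above 0.078 m and contact force between rack and shaker above 1 N).
It fails at once if the row is squeezed hard: more than 18 N between the shaker and the bumper, or between the last jar and the bookend (contact force between rack and shaker above 18 N or contact force between rack and jar_4 above 18 N).
It fails at once if the new jar is forced in: more than 18 N against a neighbour or the board (contact force between new_jar and jar_2 above 18 N or contact force between new_jar and jar_3 above 18 N or contact force between new_jar and rack above 18 N).
It fails at once if a jar is tipped by more than 0.35 rad (angle between any of shaker, jar_2, jar_3, jar_4, new_jar's own z axis and vertical above 0.35 rad).
It fails at once if a bystander is moved by more than 20 mm (distance of any of dropper, glasses, spoon, tealight, jar_purple from where it was at the start of the episode above 0.02 m).
It also fails if it takes over 72 s, if anything falls off the work surface, if the arm or the gripper's body presses on something with over 40 N, if the wrist force passes 120 N, or if a joint passes its speed limit or range.

## Working session

There is one attempt and no reset: what is moved stays moved. The work goes in short steps, Python scripts to look and compute and a tool call to move; the robot and the scene stay as the last step left them, time stands still between calls to the robot, and variables do not carry over. Pictures are saved under pics/ and viewed, at most 10 in all, crops included, and the job is handed in when it is done.

Besides the shell and the picture viewer there is one more tool, called after ">>>" by a JSON object that holds its "op" and its "data", one argument or row to a line. arm_command: Moves the arm, as the interface text tells. Its arguments: {"type":"object","properties":{"deltas":{"type":"array"},"gripper":{"type":"number"},"squeeze":{"type":"number"}},"required":["deltas"]}

```bash
ls; mkdir -p pics
python3 - <<'E'
from plant import monitor, eyes
import cv2,numpy as np
s=monitor.read_state(); print({k:np.round(v,3).tolist() for k,v in s.items()})
for n in("scene","top"):
    cv2.imwrite(f"pics/{n}0.png",eyes.read_camera(n)); print(n,eyes.camera_model(n))
print(eyes.camera_model("wrist"))
E
```

```text
pics
{'t': 0.0, 'q': [-1.328, 0.131, 1.489, 0.0, 1.523, -0.085], 'dq': [0.001, -0.002, 0.0, -0.0, 0.001, 0.001], 'joint_torque': [-0.002, -55.984, -49.176, 0.077, 0.035, -0.0], 'tool_pos': [0.193, -0.567, 0.218], 'orientation': [-3.098, -0.512, 0.0], 'force': [0.661, 0.135, -0.478], 'wrist_torque': [0.028, 0.001, -0.015], 'gripper_force': 0.0, 'opening': 0.093}
scene {'fx': 521.5650623811902, 'fy': 521.5650623811902, 'cx': 321.6101085537075, 'cy': 244.33771205512986, 'rvec': array([ 0.70003893, -2.4830815 ,  1.30928324]), 'tvec': array([0.5295822 , 0.24730467, 0.82223469])}
top {'fx': 565.8218884310884, 'fy': 565.8218884310884, 'cx': 325.4445371933338, 'cy': 230.96021481525827, 'rvec': array([ 2.18701179, -2.18445206,  0.11129234]), 'tvec': array([-0.02375815,  0.60362965,  1.3650732 ])}
{'fx': 371.64829954431775, 'fy': 371.64829954431775, 'cx': 319.60267656402266, 'cy': 231.72327634025888, 'rvec': array([-2.38979444,  1.71210794,  0.20716404]), 'tvec': array([-0.59846528, -0.02794501,  0.38790368])}
```

View pics/scene0.png

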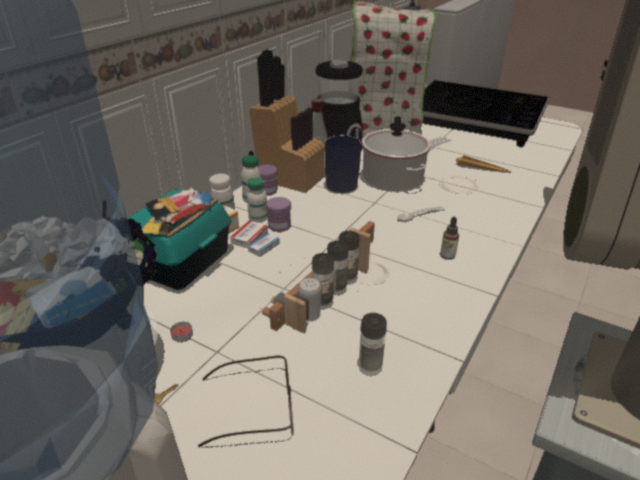

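View pics/top0.png

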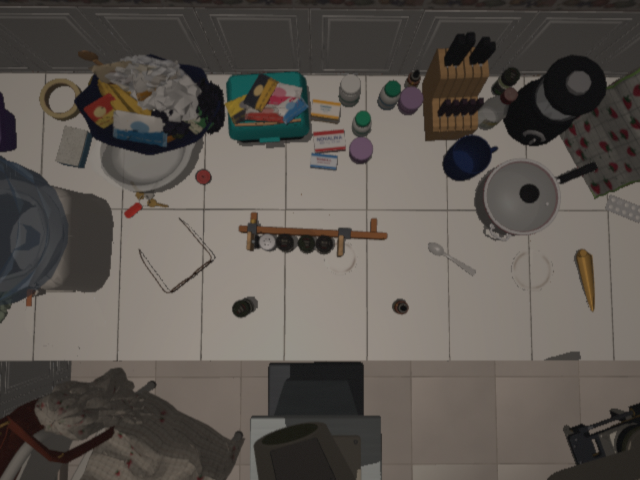

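The scene view shows the row with its left stop (270,310), shaker (310,298), jars (322,280), (337,265), (348,255), bookend (366,245), the new jar (372,342) and the dropper (450,240). In the top view these are the shaker (268,242), jars (285,242), (307,243), (325,243), bookend (343,240), new jar cap (243,307) and dropper (400,306).

```bash
cat > h.py <<'E'
import numpy as np,cv2
from plant import monitor,eyes
from scipy.spatial.transform import Rotation as R
def ray(m,uv,fish=False):
    Rm=cv2.Rodrigues(m["rvec"])[0]; x=(uv[0]-m["cx"])/m["fx"]; y=(uv[1]-m["cy"])/m["fy"]
    if fish:
        r=np.hypot(x,y); k=np.sin(r)/r if r>1e-9 else 1; d=np.array([x*k,y*k,np.cos(r)])
    else: d=np.array([x,y,1.])
    d=Rm.T@d; return -Rm.T@m["tvec"], d/np.linalg.norm(d)
def onz(m,uv,z,fish=False):
    o,d=ray(m,uv,fish); return o+d*(z-o[2])/d[2]
def tri(rs):
    A=sum(np.eye(3)-np.outer(d,d) for o,d in rs); b=sum((np.eye(3)-np.outer(d,d))@o for o,d in rs)
    return np.linalg.solve(A,b)
def proj(m,p,fish=False):
    c=cv2.Rodrigues(m["rvec"])[0]@np.array(p)+m["tvec"]
    if fish:
        th=np.arctan2(np.hypot(c[0],c[1]),c[2]); u=c[:2]/np.hypot(c[0],c[1])*th
    else: u=c[:2]/c[2]
    return np.array([u[0]*m["fx"]+m["cx"],u[1]*m["fy"]+m["cy"]])
E
python3 - <<'E'
from h import *
T=eyes.camera_model("top");S=eyes.camera_model("scene");np.set_printoptions(precision=3,suppress=True)
for n,uv,z in [("shaker",(268,242),.076),("j2",(285,242),.105),("j3",(307,243),.105),("j4",(325,243),.105),("boardL",(240,229),.05),("boardR",(386,236),.05),("bookend",(343,240),.095),("drop",(400,306),.1),("spoonL",(433,245),0),("purple",(361,149),.066),("glasses R",(214,258),.03)]:print(n,onz(T,uv,z))
print("new",tri([ray(T,(242,308)),ray(S,(374,322))]),onz(T,(242,308),.105))
E
python3 - <<'E'
import cv2
a=cv2.imread('pics/top0.png')[190:340,200:440]
b=cv2.imread('pics/scene0.png')[210:390,240:480]
c=cv2.vconcat([cv2.resize(a,None,fx=3,fy=3),]);cv2.imwrite('pics/c0.png',c)
E
```

```text
shaker [0.573 0.113 0.076]
j2 [0.571 0.072 0.105]
j3 [0.569 0.021 0.105]
j4 [ 0.569 -0.021  0.105]
boardL [0.606 0.183 0.05 ]
boardR [ 0.59  -0.169  0.05 ]
bookend [ 0.577 -0.063  0.095]
drop [ 0.424 -0.194  0.1  ]
spoonL [ 0.571 -0.293  0.   ]
purple [ 0.799 -0.108  0.066]
glasses R [0.537 0.248 0.03 ]
new [0.42  0.17  0.098] [0.42  0.169 0.105]
```

View pics/c0.png

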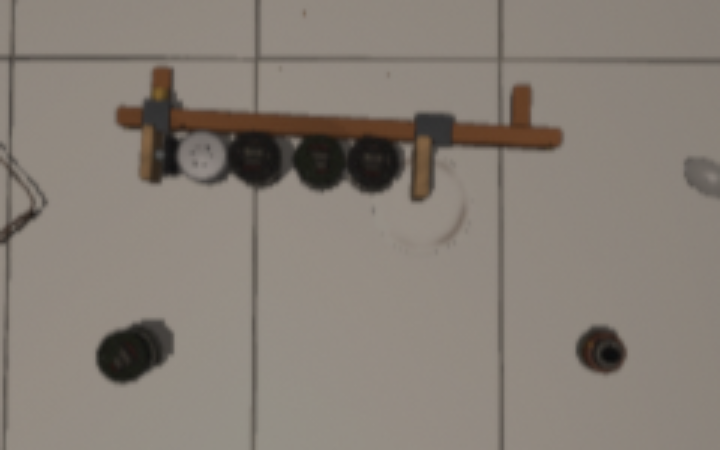

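The enlarged top view confirms the layout. The gap lies between jar_2 (257,160) and jar_3 (320,160), and the dark bumper at (170,157) is close to the shaker. I'll bring the wrist camera over the row.

>>> {"op": "arm_command", "data": {
  "deltas": [
    [[1.43, 3.32, 0.6, 0, 0, 3.8], [1.43, 3.32, 0.6, 0, 0, 3.8], [1.43, 3.32, 0.6, 0, 0, 3.8], [1.43, 3.32, 0.6, 0, 0, 3.8], [1.43, 3.32, 0.6, 0, 0, 3.8], [1.43, 3.32, 0.6, 0, 0, 3.8], [1.43, 3.32, 0.6, 0, 0, 3.8], [1.43, 3.32, 0.6, 0, 0, 3.8], [1.43, 3.32, 0.6, 0, 0, 3.8]]
  ]
}}

```text
t: 0.85
tool_pos: [0.322, -0.2675, 0.2726]
orientation: [-2.809, -1.405, 0.0]
force: [1.2, 0.3, 0.6]
opening: 0.0929
gripper_force: 0.0
```

>>> {"op": "arm_command", "data": {
  "deltas": [
    [[1.43, 3.32, 0.6, 0, 0, 3.8], [1.43, 3.32, 0.6, 0, 0, 3.8], [1.43, 3.32, 0.6, 0, 0, 3.8], [1.43, 3.32, 0.6, 0, 0, 3.8], [1.43, 3.32, 0.6, 0, 0, 3.8], [1.43, 3.32, 0.6, 0, 0, 3.8], [1.43, 3.32, 0.6, 0, 0, 3.8], [1.43, 3.32, 0.6, 0, 0, 3.8], [1.43, 3.32, 0.6, 0, 0, 3.8], [0, 0, 0, 0, 0, 0], [0, 0, 0, 0, 0, 0]]
  ]
}}

```text
t: 1.77
tool_pos: [0.4507, 0.0313, 0.3264]
orientation: [-2.271, -2.17, 0.001]
force: [-0.4, 0.2, 0.4]
opening: 0.093
gripper_force: 0.0
```

Run:
```python
from h import *
import pickle
s=monitor.read_state(); print({k:np.round(s[k],3).tolist() for k in("t","q","tool_pos","orientation","force")})
m=eyes.camera_model("wrist");im=eyes.read_camera("wrist");cv2.imwrite("pics/w1.png",im);pickle.dump(m,open("w1.pkl","wb"))
o,_=ray(m,(320,230),1);print(o, (R.from_rotvec(s["orientation"]).inv().apply(o-s["tool_pos"])))
```

```text
{'t': 1.767, 'q': [-0.044, -0.293, 1.695, 0.0, 1.741, 0.001], 'tool_pos': [0.451, 0.031, 0.326], 'orientation': [-2.271, -2.17, 0.001], 'force': [-0.412, 0.234, 0.385]}
[0.45283065 0.09741586 0.4917004 ] [ 0.0661511  -0.00103315 -0.16533686]
```

View pics/w1.png

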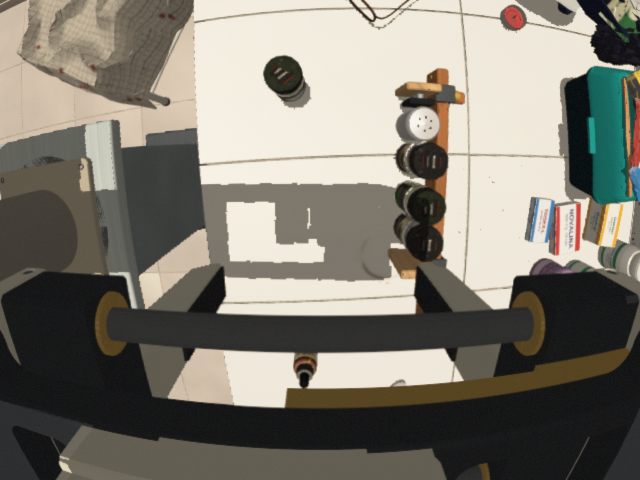

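The wrist view shows the new jar cap (283,75), left stop (415,88), shaker (421,124), jar_2 cap (428,160), jar_3 (425,203), jar_4 (424,240) and the bookend (405,262) near the finger. I'll go above the row for two clean views.

>>> {"op": "arm_command", "data": {
  "deltas": [
    [[4, 0.1, -0.7, 0, 0, 0], [4, 0.1, -0.7, 0, 0, 0], [4, 0.1, -0.8, 0, 0, 0], [0, 0, 0, 0, 0, 0], [0, 0, 0, 0, 0, 0], [0, 0, 0, 0, 0, 0]]
  ]
}}

```text
t: 2.32
tool_pos: [0.57, 0.0311, 0.3041]
orientation: [-2.277, -2.163, 0.002]
force: [-0.3, 0.3, 0.5]
opening: 0.0925
gripper_force: 0.0
```

Run:
```python
from h import *
import pickle
m=eyes.camera_model("wrist");im=eyes.read_camera("wrist");cv2.imwrite("pics/wA.png",im);pickle.dump(m,open("wA.pkl","wb"))
```

>>> {"op": "arm_command", "data": {
  "deltas": [
    [[0, -4, 0, 0, 0, 0], [0, -4, 0, 0, 0, 0], [0, 0, 0, 0, 0, 0], [0, 0, 0, 0, 0, 0], [0, 0, 0, 0, 0, 0]]
  ]
}}

```text
t: 2.78
tool_pos: [0.5701, -0.0477, 0.3068]
orientation: [2.275, 2.163, 0.004]
force: [-0.6, 0.9, 0.1]
opening: 0.0929
gripper_force: 0.0
```

Run:
```python
from h import *
import pickle
m=eyes.camera_model("wrist");im=eyes.read_camera("wrist");cv2.imwrite("pics/wB.png",im);pickle.dump(m,open("wB.pkl","wb"))
a=cv2.imread("pics/wA.png");print(onz(pickle.load(open("wA.pkl","rb")),(320,232),0,1),onz(m,(320,232),0,1))
cv2.imwrite("pics/wAB.png",cv2.hconcat([cv2.resize(x[20:320,180:480],None,fx=1.33,fy=1.33) for x in(a,im)]))
```

```text
[ 0.56652201 -0.01843324  0.        ] [ 0.56831705 -0.09799545  0.        ]
```

View pics/wAB.png

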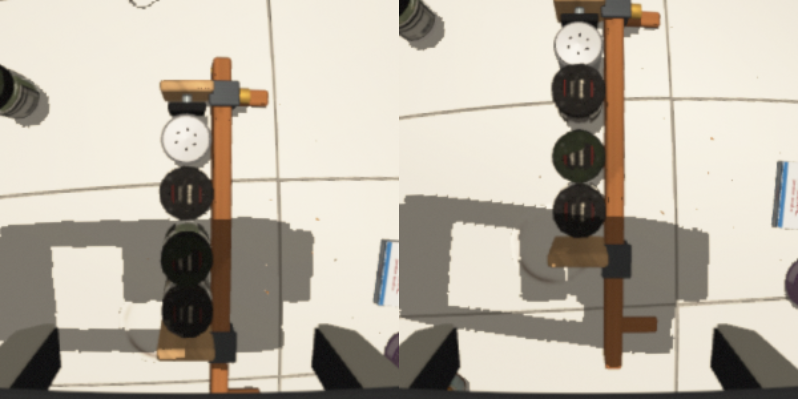

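In the A half, shaker (186,138), jar_2 (187,193), jar_3 (187,258), jar_4 (187,309), board (222,200) and bumper (187,108). In the B half, shaker (578,45), jar_2 (578,90), jar_3 (578,156), jar_4 (578,209), bookend (578,252) and board (615,150). Next I'll fit circles and triangulate.

Run:
```python
from h import *
import pickle
np.set_printoptions(precision=4,suppress=True)
M={k:pickle.load(open(f"w{k}.pkl","rb")) for k in "1AB"};I={k:cv2.imread(f"pics/w{k}.png") for k in "1AB"}
seed={"shaker":{"A":(186,138),"B":(578-399,45)},"j2":{"A":(187,193),"B":(179,90)},"j3":{"A":(187,258),"B":(179,156)},"j4":{"A":(187,309),"B":(179,209)}}
def hc(k,u,v,rr=(15,24)):
    g=cv2.cvtColor(I[k],cv2.COLOR_BGR2GRAY); h=32; x0,y0=int(u)-h,int(v)-h
    p=cv2.resize(g[y0:y0+2*h,x0:x0+2*h],None,fx=4,fy=4,interpolation=cv2.INTER_CUBIC)
    c=cv2.HoughCircles(cv2.GaussianBlur(p,(5,5),0),cv2.HOUGH_GRADIENT_ALT,1.5,20,param1=150,param2=.5,minRadius=rr[0]*4,maxRadius=rr[1]*4)
    if c is None: return None
    c=c[0]; c=c[np.argmin(np.hypot(c[:,0]-128,c[:,1]-128))]
    return (x0+(c[0]+.5)/4-.5,y0+(c[1]+.5)/4-.5,c[2]/4)
for n,d in seed.items():
    cs={k:hc(k,180+x/1.33,20+y/1.33) for k,(x,y) in d.items()}; print(n,cs)
    if all(cs.values()): print("  tri",tri([ray(M[k],c[:2],1) for k,c in cs.items()]),[onz(M[k],c[:2],.076 if n=="shaker" else .105,1)[:2] for k,c in cs.items()])
    else: print([onz(M[k],c[:2],.105,1)[:2] for k,c in cs.items() if c])
c=hc("1",283,75);print("new",c); 
T=eyes.camera_model("top")
if c: print(onz(M["1"],c[:2],.105,1),"tri w/ top",tri([ray(M["1"],c[:2],1),ray(T,(242,308))]))
# board edges in B at z=.05
hsv=cv2.cvtColor(I["B"],cv2.COLOR_BGR2HSV);mk=cv2.inRange(hsv,(5,110,40),(18,255,255))
E1=[];E2=[]
for v in range(45,290,6):
    xs=np.where(mk[v,325:365])[0]
    if len(xs)>5:
        f=onz(M["B"],(325+xs[0]-.5,v),.05,1);b=onz(M["B"],(325+xs[-1]+.5,v),.05,1)
        if .012<b[0]-f[0]<.020: E1.append(f);E2.append(b)
for e in(E1,E2):
    e=np.array(e);p=np.polyfit(e[:,1],e[:,0],1);r=e[:,0]-np.polyval(p,e[:,1]);print(len(e),"edge x=%.4f + %.4f y"%(p[1],p[0]),"std",r.std(),e[:,1].min(),e[:,1].max())
```

```text
shaker {'A': (np.float32(319.25), np.float32(124.75), np.float32(17.090961)), 'B': (np.float32(315.0), np.float32(53.625), np.float32(18.309443))}
  tri [0.5731 0.1159 0.071 ] [array([0.5727, 0.1156]), array([0.5735, 0.1146])]
j2 {'A': (np.float32(320.625), np.float32(163.75), np.float32(21.999874)), 'B': (np.float32(314.625), np.float32(89.875), np.float32(21.758434))}
  tri [0.5715 0.0744 0.0776] [array([0.572, 0.076]), array([0.5712, 0.0705])]
j3 {'A': None, 'B': (np.float32(314.25), np.float32(137.25), np.float32(19.870102))}
[array([0.5684, 0.0234])]
j4 {'A': (np.float32(319.875), np.float32(254.5), np.float32(19.945946)), 'B': (np.float32(312.75), np.float32(178.375), np.float32(18.825151))}
  tri [ 0.5656 -0.0175  0.1011] [array([ 0.5665, -0.0163]), array([ 0.5647, -0.0172])]
new (np.float32(283.25), np.float32(75.25), np.float32(20.022556))
[0.4186 0.1699 0.105 ] tri w/ top [0.4207 0.166  0.1264]
33 edge x=0.5881 + 0.0568 y std 0.0030927226201010244 -0.1531430659477519 0.13042054820263524
33 edge x=0.6042 + 0.0585 y std 0.00399945583194302 -0.15407283214494716 0.12990643881806144
```

The jars lie on a line x ≈ 0.567+0.056·y, which is a yaw of about -3.2° and agrees with the board edge 21 mm behind. jar_3 is at about (0.5685, 0.0234), so I'll lower the gripper over it.

>>> {"op": "arm_command", "data": {
  "deltas": [
    [[-0.1, 2.4, -4, 0, 0, 0], [-0.1, 2.4, -4, 0, 0, -0.3], [0, 2.3, -4, 0, 0, 0], [0, 0, -4, 0, 0, 0], [0, 0, -4, 0, 0, 0], [0, 0, -4, 0, 0, 0], [0, 0, 0, 0, 0, 0], [0, 0, 0, 0, 0, 0], [0, 0, 0, 0, 0, 0]]
  ],
  "gripper": 1,
  "squeeze": 15
}}

```text
t: 3.58
tool_pos: [0.5702, 0.0167, 0.0799]
orientation: [2.279, 2.16, 0.003]
force: [-0.6, -0.4, -0.2]
opening: 0.0931
gripper_force: 0.0
```

>>> {"op": "arm_command", "data": {
  "deltas": [
    [[0, 0, 0, 0, 0, 0], [0, 0, 0, 0, 0, 0], [0, 0, 0, 0, 0, 0], [0, 0, 0, 0, 0, 0], [0, 0, 0, 0, 0, 0], [0, 0, 0, 0, 0, 0], [0, 0, 0, 0, 0, 0], [0, 0, 0, 0, 0, 0], [0, 0, 0, 0, 0, 0]]
  ],
  "gripper": -1,
  "squeeze": 15
}}

```text
t: 4.33
tool_pos: [0.5687, 0.0162, 0.077]
orientation: [-2.281, -2.16, 0.0]
force: [0.0, 0.3, -0.4]
opening: 0.0405
gripper_force: 15.0
```

It stopped short by 7 mm in y and 10 mm in z. I'll open, correct and grip again.

>>> {"op": "arm_command", "data": {
  "deltas": [
    [[0, 0, 0, 0, 0, 0], [0, 0, 0, 0, 0, 0], [0, 0, 0, 0, 0, 0], [0, 0.35, -0.5, 0, 0, 0], [0, 0.35, -0.6, 0, 0, 0], [0, 0, 0, 0, 0, 0], [0, 0, 0, 0, 0, 0]]
  ],
  "gripper": 0.3
}}

```text
t: 4.92
tool_pos: [0.568, 0.0236, 0.0651]
orientation: [-2.28, -2.16, 0.002]
force: [-0.1, 1.0, 0.6]
opening: 0.0606
gripper_force: 0.0
```

>>> {"op": "arm_command", "data": {
  "deltas": [
    [[0, 0, 0, 0, 0, 0], [0, 0, 0, 0, 0, 0], [0, 0, 0, 0, 0, 0], [0, 0, 0, 0, 0, 0], [0, 0, 0, 0, 0, 0], [0, 0, 0, 0, 0, 0]]
  ],
  "gripper": -1,
  "squeeze": 20
}}

```text
t: 5.42
tool_pos: [0.569, 0.0231, 0.0663]
orientation: [2.281, 2.16, 0.0]
force: [-0.2, 0.3, 0.7]
opening: 0.0403
gripper_force: 20.0
```

>>> {"op": "arm_command", "data": {
  "deltas": [
    [[-0.02, -0.3, 0, 0, 0, 0], [-0.02, -0.3, 0, 0, 0, 0], [-0.02, -0.3, 0, 0, 0, 0], [-0.02, -0.3, 0, 0, 0, 0]]
  ]
}}

```text
t: 5.75
tool_pos: [0.5682, 0.011, 0.0663]
orientation: [2.281, 2.16, 0.001]
force: [0.8, 2.0, 3.0]
opening: 0.0406
gripper_force: 20.0
```

>>> {"op": "arm_command", "data": {
  "deltas": [
    [[-0.02, -0.35, 0, 0, 0, 0], [-0.02, -0.35, 0, 0, 0, 0], [-0.02, -0.35, 0, 0, 0, 0], [-0.02, -0.35, 0, 0, 0, 0], [-0.02, -0.35, 0, 0, 0, 0], [-0.02, -0.35, 0, 0, 0, 0], [-0.02, -0.35, 0, 0, 0, 0], [-0.02, -0.35, 0, 0, 0, 0], [0, 0, 0, 0, 0, 0], [0, 0, 0, 0, 0, 0], [0, 0, 0, 0, 0, 0]]
  ]
}}

```text
t: 6.67
tool_pos: [0.5666, -0.0167, 0.0663]
orientation: [-2.281, -2.16, -0.001]
force: [-1.0, 5.2, 3.9]
opening: 0.0404
gripper_force: 20.0
```

>>> {"op": "arm_command", "data": {
  "deltas": [
    [[0, 0, 0, 0, 0, 0], [0, 0, 0, 0, 0, 0], [0, 0, 0, 0, 0, 0], [0, 0, 2, 0, 0, 0], [0, 0, 4, 0, 0, 0], [0, 0, 4, 0, 0, 0], [0, 0, 4, 0, 0, 0], [0, 0, 4, 0, 0, 0], [0, 0, 4, 0, 0, 0], [0, 0, 0, 0, 0, 0], [0, 0, 0, 0, 0, 0]]
  ],
  "gripper": 0.3
}}

```text
t: 7.58
tool_pos: [0.568, -0.0174, 0.2896]
orientation: [2.278, 2.156, 0.006]
force: [0.0, -0.0, -0.7]
opening: 0.0604
gripper_force: 0.0
```

```bash
cat >> h.py <<'E'
import pickle
def hc(im,u,v,rr=(15,26),h=32):
    g=cv2.cvtColor(im,cv2.COLOR_BGR2GRAY); x0,y0=max(int(u)-h,0),max(int(v)-h,0)
    p=cv2.resize(g[y0:y0+2*h,x0:x0+2*h],None,fx=4,fy=4,interpolation=cv2.INTER_CUBIC)
    c=cv2.HoughCircles(cv2.GaussianBlur(p,(5,5),0),cv2.HOUGH_GRADIENT_ALT,1.5,20,param1=150,param2=.4,minRadius=rr[0]*4,maxRadius=rr[1]*4)
    if c is None: return None
    c=c[0]; c=c[np.argmin(np.hypot(c[:,0]-(u-x0)*4,c[:,1]-(v-y0)*4))]
    return (x0+(c[0]+.5)/4-.5,y0+(c[1]+.5)/4-.5,c[2]/4)
def snap(n):
    m=eyes.camera_model("wrist");im=eyes.read_camera("wrist");cv2.imwrite(f"pics/w{n}.png",im);pickle.dump(m,open(f"w{n}.pkl","wb")); return m,im
E
python3 - <<'E'
from h import *
np.set_printoptions(precision=4,suppress=True)
m,im=snap("C"); print(monitor.read_state()["tool_pos"],monitor.read_state()["opening"])
for n,p in {"shaker":(.573,.115,.076),"j2":(.572,.072,.105),"j3":(.566,-.017,.105),"j4":(.564,-.058,.105),"new":(.4186,.17,.105)}.items():
    u=proj(m,p,1);c=hc(im,*u); print(n,u,c,onz(m,c[:2],p[2],1)[:2] if c else None)
cv2.imwrite("pics/wCc.png",cv2.resize(im[0:340,140:480],None,fx=1.6,fy=1.6))
E
```

```text
[ 0.5668 -0.0172  0.2867] 0.06077404104248065
shaker [316.7989  77.5493] (np.float32(317.75), np.float32(76.875), np.float32(17.860233)) [0.574  0.1157]
j2 [318.2584 117.22  ] (np.float32(317.875), np.float32(115.375), np.float32(21.620699)) [0.5717 0.0738]
j3 [317.1655 211.1042] None None
j4 [317.4982 252.1525] (np.float32(319.875), np.float32(246.25), np.float32(21.725574)) [ 0.5667 -0.0521]
new [159.0841  37.9986] (np.float32(164.5), np.float32(38.75), np.float32(22.826035)) [0.4246 0.168 ]
```

View pics/wCc.png

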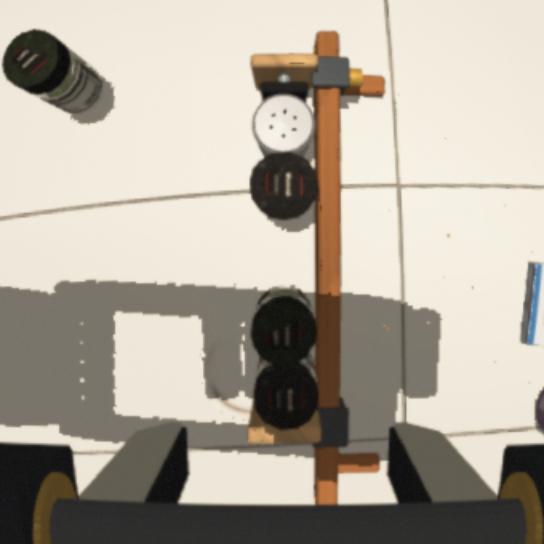

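The gap is open. In the crop the new jar is at (37,62), shaker (282,125), jar_2 (282,185), jar_3 (284,332) and jar_4 (285,393), with jar_3's base leaning only from perspective. The gap is about 47 mm, centred near (0.569, 0.0285). I'll now measure the new jar from two places.

>>> {"op": "arm_command", "data": {
  "deltas": [
    [[-3, 2.4, 0, 0, 0, 0], [-3, 2.4, 0, 0, 0, 0], [-3, 2.4, 0, 0, 0, 0], [-3, 2.4, 0, 0, 0, 0], [-3, 2.4, 0, 0, 0, 0], [0, 0, 0, 0, 0, 0], [0, 0, 0, 0, 0, 0], [0, 0, 0, 0, 0, 0]]
  ],
  "gripper": 1
}}

```text
t: 8.3
tool_pos: [0.416, 0.1029, 0.2845]
orientation: [-2.28, -2.16, 0.003]
force: [0.7, -0.4, -0.2]
opening: 0.0929
gripper_force: 0.0
```

Run:
```python
from h import *
np.set_printoptions(precision=4,suppress=True)
m,im=snap("D"); s=monitor.read_state();print(s["tool_pos"],s["orientation"])
p=(.421,.169,.105);u=proj(m,p,1);c=hc(im,*u);print(u,c); 
if c:
    print(onz(m,c[:2],.105,1)); m1=pickle.load(open("w1.pkl","rb")); print(tri([ray(m,c[:2],1),ray(m1,(283.25,75.25),1)]),tri([ray(m,c[:2],1),ray(pickle.load(open("wC.pkl","rb")),(164.5,38.75),1)]))
v=[int(x) for x in u]; cv2.imwrite("pics/wDc.png",cv2.resize(im[max(v[1]-60,0):v[1]+60,v[0]-60:v[0]+60],None,fx=3,fy=3))
```

```text
[0.4164 0.1027 0.2847] [-2.2807 -2.1593  0.0029]
[322.5143 141.871 ] (np.float32(318.875), np.float32(136.75), np.float32(21.360281))
[0.4179 0.1739 0.105 ]
[0.4173 0.1739 0.085 ] [0.4177 0.174  0.088 ]
```

View pics/wDc.png

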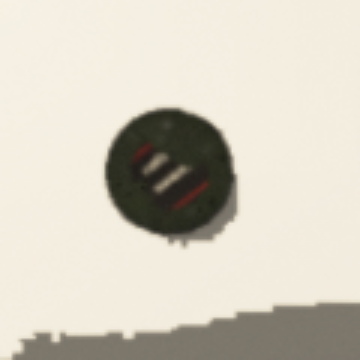

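The cap reads as a clean disc at crop (169,171), putting the new jar at about (0.4175, 0.173), and an earlier two-view fit gave a top height near 0.10. I'll descend and grip.

>>> {"op": "arm_command", "data": {
  "deltas": [
    [[0.1, 2.35, -1, 0, 0, 0], [0, 2.35, -2, 0, 0, 0], [0, 2.35, -3, 0, 0, 0], [0, 0, -3.2, 0, 0, 0], [0, 0, -3.2, 0, 0, 0], [0, 0, -3.2, 0, 0, 0], [0, 0, -3.2, 0, 0, 0], [0, 0, -3.2, 0, 0, 0], [0, 0, 0, 0, 0, 0], [0, 0, 0, 0, 0, 0], [0, 0, 0, 0, 0, 0]]
  ]
}}

```text
t: 9.27
tool_pos: [0.4185, 0.1734, 0.0673]
orientation: [2.282, 2.159, 0.001]
force: [0.4, 0.1, -0.2]
opening: 0.0931
gripper_force: 0.0
```

>>> {"op": "arm_command", "data": {
  "deltas": [
    [[0, 0, 0, 0, 0, 0]]
  ]
}}

```text
t: 9.35
tool_pos: [0.4195, 0.1739, 0.0685]
orientation: [2.281, 2.158, 0.005]
force: [-0.4, 0.3, -0.2]
opening: 0.0928
gripper_force: 0.0
```

>>> {"op": "arm_command", "data": {
  "deltas": [
    [[0, 0, 0, 0, 0, 0], [0, 0, 0, 0, 0, 0], [0, 0, 0, 0, 0, 0], [0, 0, 0, 0, 0, 0], [0, 0, 0, 0, 0, 0], [0, 0, 0, 0, 0, 0], [0, 0, 0, 0, 0, 0], [0, 0, 0, 0, 0, 0], [0, 0, 0.4, 0, 0, 0], [0, 0, 0, 0, 0, 0]]
  ],
  "gripper": -1,
  "squeeze": 20
}}

```text
t: 10.18
tool_pos: [0.4176, 0.1738, 0.0705]
orientation: [2.281, 2.16, 0.0]
force: [0.8, 0.1, -1.2]
opening: 0.0408
gripper_force: 20.0
```

>>> {"op": "arm_command", "data": {
  "deltas": [
    [[0.4, -2, 0, 0, 0, 0], [0.8, -2, 0, 0, 0, 0], [1, -2, 0, 0, 0, 0], [1, -2, 0, 0, 0, 0], [1, -2, 0, 0, 0, 0], [1, -2, 0, 0, 0, 0], [1, -2, 0, 0, 0, 0], [0, 0, 0, 0, 0, 0], [0, 0, 0, 0, 0, 0], [0, 0, 0, 0, 0, 0]]
  ]
}}

```text
t: 11.02
tool_pos: [0.479, 0.034, 0.0698]
orientation: [-2.281, -2.159, 0.001]
force: [0.1, 0.9, -1.3]
opening: 0.0407
gripper_force: 20.0
```

Run:
```python
from h import *
np.set_printoptions(precision=4,suppress=True)
m,im=snap("E"); s=monitor.read_state();print(s["tool_pos"],s["orientation"],s["opening"])
j2=proj(m,(.5715,.0735,.105),1);j3=proj(m,(.567,-.016,.105),1);j4=proj(m,(.565,-.057,.105),1);print(j2,j3,j4)
cv2.imwrite("pics/wEc.png",cv2.resize(im[60:400,200:560],None,fx=1.6,fy=1.6))
```

```text
[0.4789 0.0343 0.0698] [-2.2802 -2.16    0.0005] 0.04057842289316086
[544.4724 206.6781] [508.5556 390.2708] [489.6992 447.8149]
```

View pics/wEc.png

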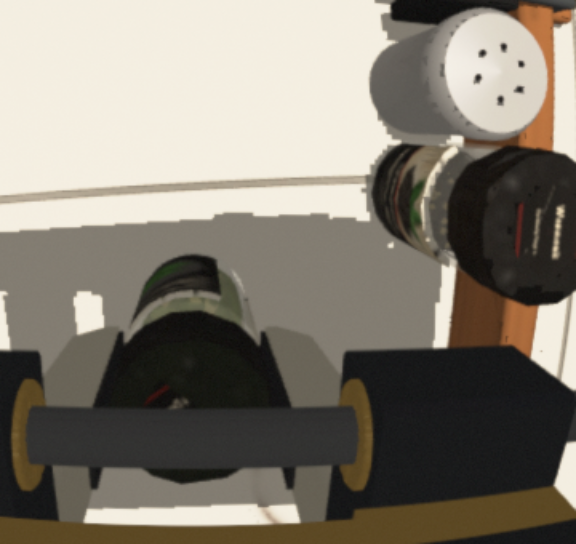

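The jar is held upright at crop (190,400). jar_2's cap (523,225), the shaker (493,75) and the board are ahead. I'll check jar_2's edges numerically.

Run:
```python
from h import *
np.set_printoptions(precision=4,suppress=True)
m=pickle.load(open("wE.pkl","rb"));im=cv2.imread("pics/wE.png")
c=hc(im,530,201,(38,60),70);print(c, c and onz(m,c[:2],.105,1))
for p in[(.5715,.0735+.0205,.105),(.5715,.0735-.0205,.105),(.551,.0735,.105),(.592,.0735,.105)]:print(p,proj(m,p,1))
for uv in[(530,150.6),(530,250.6),(480.6,200)]:print(uv,onz(m,uv,.105,1)[:2])
# own jar
print("own",proj(m,(.479,.034,.109),1))
```

```text
(np.float32(521.125), np.float32(196.25), np.float32(56.423958)) [0.5596 0.078  0.105 ]
(0.5715, 0.094, 0.105) [546.2602 156.1096]
(0.5715, 0.05299999999999999, 0.105) [540.3545 254.9868]
(0.551, 0.0735, 0.105) [502.2784 208.3318]
(0.592, 0.0735, 0.105) [581.075 205.362]
(530, 150.6) [0.5634 0.096 ]
(530, 250.6) [0.5658 0.0553]
(480.6, 200) [0.5413 0.0771]
own [322.191 321.478]
```

Measurements from C and E put the gap centre at y ≈ 0.031 with about 45 mm free. I'll shift slightly left and approach along the rack's x, then insert slowly while reading the force.

>>> {"op": "arm_command", "data": {
  "deltas": [
    [[0, 0.2, -0.1, 0, 0, 0], [1, -0.06, 0, 0, 0, 0], [1, -0.06, 0, 0, 0, 0], [1, -0.06, 0, 0, 0, 0], [1, -0.06, 0, 0, 0, 0], [1, -0.06, 0, 0, 0, 0], [0.5, -0.03, 0, 0, 0, 0], [0, 0, 0, 0, 0, 0], [0, 0, 0, 0, 0, 0]]
  ]
}}

```text
t: 11.82
tool_pos: [0.534, 0.0329, 0.0688]
orientation: [-2.28, -2.161, 0.001]
force: [-0.6, 0.2, -1.9]
opening: 0.0406
gripper_force: 20.0
```

>>> {"op": "arm_command", "data": {
  "deltas": [
    [[0.2, -0.01, 0, 0, 0, 0], [0.2, -0.01, 0, 0, 0, 0], [0.2, -0.01, 0, 0, 0, 0], [0.2, -0.01, 0, 0, 0, 0], [0.2, -0.01, 0, 0, 0, 0]]
  ]
}}

```text
t: 12.23
tool_pos: [0.5445, 0.0319, 0.0691]
orientation: [2.281, 2.16, 0.0]
force: [-1.3, 0.2, -1.5]
opening: 0.0403
gripper_force: 20.0
```

>>> {"op": "arm_command", "data": {
  "deltas": [
    [[0.2, -0.01, 0, 0, 0, 0], [0.2, -0.01, 0, 0, 0, 0], [0.2, -0.01, 0, 0, 0, 0], [0.2, -0.01, 0, 0, 0, 0], [0, 0, 0, 0, 0, 0]]
  ]
}}

```text
t: 12.65
tool_pos: [0.5528, 0.0314, 0.0691]
orientation: [2.281, 2.16, 0.0]
force: [0.6, 1.1, -0.9]
opening: 0.0405
gripper_force: 20.0
```

>>> {"op": "arm_command", "data": {
  "deltas": [
    [[0.2, -0.01, 0, 0, 0, 0], [0.2, -0.01, 0, 0, 0, 0], [0.2, -0.01, 0, 0, 0, 0], [0.2, -0.01, 0, 0, 0, 0], [0, 0, 0, 0, 0, 0]]
  ]
}}

```text
t: 13.07
tool_pos: [0.5609, 0.031, 0.0692]
orientation: [2.281, 2.16, 0.0]
force: [0.0, 0.6, -2.0]
opening: 0.0406
gripper_force: 20.0
```

>>> {"op": "arm_command", "data": {
  "deltas": [
    [[0.2, -0.01, 0, 0, 0, 0], [0.2, -0.01, 0, 0, 0, 0], [0.2, -0.01, 0, 0, 0, 0], [0, 0, 0, 0, 0, 0], [0, 0, 0, 0, 0, 0]]
  ]
}}

```text
t: 13.48
tool_pos: [0.5665, 0.0308, 0.0691]
orientation: [2.281, 2.16, 0.0]
force: [0.1, -0.2, -1.3]
opening: 0.0404
gripper_force: 20.0
```

>>> {"op": "arm_command", "data": {
  "deltas": [
    [[0.1, 0, -0.1, 0, 0, 0], [0.05, 0, -0.1, 0, 0, 0], [0, 0, -0.05, 0, 0, 0], [0, 0, 0, 0, 0, 0], [0, 0, 0, 0, 0, 0]]
  ]
}}

```text
t: 13.9
tool_pos: [0.5681, 0.0308, 0.067]
orientation: [2.281, 2.16, 0.0]
force: [-1.1, 0.1, 2.7]
opening: 0.0402
gripper_force: 20.0
```

>>> {"op": "arm_command", "data": {
  "deltas": [
    [[0, 0, 0, 0, 0, 0], [0, 0, 0, 0, 0, 0], [0, 0, 0, 0, 0, 0], [0, 0, 0, 0, 0, 0], [0, 0, 2, 0, 0, 0], [0, 0, 4, 0, 0, 0], [0, 0, 4, 0, 0, 0], [0, 0, 4, 0, 0, 0], [0, 0, 4, 0, 0, 0], [0, 0, 4, 0, 0, 0], [0, 0, 0, 0, 0, 0], [0, 0, 0, 0, 0, 0]]
  ],
  "gripper": 0.3
}}

```text
t: 14.9
tool_pos: [0.5697, 0.0307, 0.2904]
orientation: [2.277, 2.157, 0.007]
force: [-0.2, 0.1, -0.7]
opening: 0.0603
gripper_force: 0.0
```

Run:
```python
from h import *
np.set_printoptions(precision=4,suppress=True)
m,im=snap("F"); print(monitor.read_state()["tool_pos"])
for n,p in {"shaker":(.573,.115,.076),"j2":(.572,.074,.105),"new":(.568,.0308,.105),"j3":(.566,-.014,.105),"j4":(.564,-.055,.105)}.items():
    u=proj(m,p,1);c=hc(im,*u); print(n,u,c,onz(m,c[:2],p[2],1)[:2] if c else None)
print(onz(m,(proj(m,(.56,-.085,.095),1)),.095,1))
cv2.imwrite("pics/wFc.png",cv2.resize(im[0:340,180:480],None,fx=1.7,fy=1.7))
```

```text
[0.5685 0.0308 0.2874]
shaker [317.7267 124.3734] (np.float32(318.375), np.float32(122.75), np.float32(20.468884)) [0.5737 0.1166]
j2 [319.1445 166.292 ] (np.float32(318.5), np.float32(164.0), np.float32(23.350782)) [0.5715 0.0762]
new [317.4584 211.4555] (np.float32(319.875), np.float32(209.75), np.float32(22.801016)) [0.5704 0.0323]
j3 [317.9844 256.0808] (np.float32(317.25), np.float32(251.375), np.float32(20.23611)) [ 0.5655 -0.0091]
j4 [318.2826 294.196 ] (np.float32(319.0), np.float32(293.125), np.float32(18.917997)) [ 0.5648 -0.0538]
[ 0.56  -0.085  0.095]
```

View pics/wFc.png

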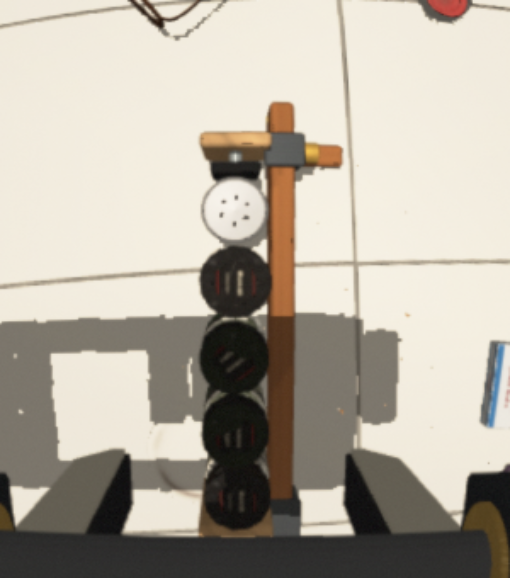

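All five jars stand in line: shaker crop (235,210), jar_2 (236,282), new jar (234,357), jar_3 (236,427), jar_4 (237,493), with the bookend below at (235,525). Next I'll close the fingers and go down to the right of the bookend.

>>> {"op": "arm_command", "data": {
  "deltas": [
    [[-0.1, -2.8, 0, 0, 0, 0], [-0.1, -2.8, 0, 0, 0, 0], [-0.1, -2.8, 0, 0, 0, 0], [-0.1, -2.8, 0, 0, 0, 0], [-0.1, -2.8, 0, 0, 0, 0], [-0.1, -2.8, 0, 0, 0, 0], [0, 0, 0, 0, 0, 0], [0, 0, 0, 0, 0, 0], [0, 0, 0, 0, 0, 0]]
  ],
  "gripper": -1,
  "squeeze": 10
}}

```text
t: 15.7
tool_pos: [0.5612, -0.1367, 0.2846]
orientation: [-2.279, -2.158, 0.002]
force: [0.6, -0.0, 0.1]
opening: 0.0052
gripper_force: 0.0
```

>>> {"op": "arm_command", "data": {
  "deltas": [
    [[0, 0, -3, 0, 0, 0], [0, 0, -3, 0, 0, 0], [0, 0, -3, 0, 0, 0], [0, 0, -3, 0, 0, 0], [0, 0, -3, 0, 0, 0], [0, 0, -3, 0, 0, 0], [0, 0, -3, 0, 0, 0], [0, 0, -0.5, 0, 0, 0], [0, 0, 0, 0, 0, 0], [0, 0, 0, 0, 0, 0], [0, 0, 0, 0, 0, 0]]
  ]
}}

```text
t: 16.62
tool_pos: [0.5636, -0.1373, 0.0741]
orientation: [2.278, 2.159, 0.003]
force: [0.5, 0.8, 1.0]
opening: 0.0005
gripper_force: 0.0
```

>>> {"op": "arm_command", "data": {
  "deltas": [
    [[0, 0.5, 0, 0, 0, 0], [0.03, 0.5, 0, 0, 0, 0], [0.03, 0.5, 0, 0, 0, 0], [0.03, 0.5, 0, 0, 0, 0], [0.03, 0.5, 0, 0, 0, 0], [0.03, 0.5, 0, 0, 0, 0], [0, 0, 0, 0, 0, 0], [0, 0, 0, 0, 0, 0]]
  ]
}}

```text
t: 17.28
tool_pos: [0.5634, -0.1068, 0.0715]
orientation: [-2.28, -2.161, 0.0]
force: [0.9, -0.2, 0.2]
opening: 0.0004
gripper_force: 0.0
```

>>> {"op": "arm_command", "data": {
  "deltas": [
    [[0.01, 0.15, 0, 0, 0, 0], [0.01, 0.15, 0, 0, 0, 0], [0.01, 0.15, 0, 0, 0, 0], [0.01, 0.15, 0, 0, 0, 0], [0.01, 0.15, 0, 0, 0, 0], [0, 0, 0, 0, 0, 0]]
  ]
}}

```text
t: 17.78
tool_pos: [0.5639, -0.0995, 0.0715]
orientation: [-2.281, -2.16, -0.0]
force: [-0.2, 0.1, 1.3]
opening: 0.0006
gripper_force: 0.0
```

>>> {"op": "arm_command", "data": {
  "deltas": [
    [[0.01, 0.15, 0, 0, 0, 0], [0.01, 0.15, 0, 0, 0, 0], [0.01, 0.15, 0, 0, 0, 0], [0, 0, 0, 0, 0, 0]]
  ]
}}

```text
t: 18.12
tool_pos: [0.5641, -0.0958, 0.0716]
orientation: [2.281, 2.16, -0.001]
force: [-0.9, -4.4, 0.4]
opening: 0.0005
gripper_force: 2.3
```

>>> {"op": "arm_command", "data": {
  "deltas": [
    [[0.01, 0.1, 0, 0, 0, 0], [0.01, 0.1, 0, 0, 0, 0], [0, 0.1, 0, 0, 0, 0], [0, 0, 0, 0, 0, 0]]
  ]
}}

```text
t: 18.45
tool_pos: [0.5643, -0.0928, 0.0716]
orientation: [2.281, 2.16, -0.001]
force: [-0.3, -5.8, 0.5]
opening: 0.0003
gripper_force: 2.4
```

>>> {"op": "arm_command", "data": {
  "deltas": [
    [[0.01, 0.1, 0, 0, 0, 0], [0, 0.1, 0, 0, 0, 0], [0, 0, 0, 0, 0, 0]]
  ]
}}

```text
t: 18.7
tool_pos: [0.5644, -0.0909, 0.0716]
orientation: [2.281, 2.16, -0.001]
force: [-0.8, -4.5, 0.1]
opening: 0.0005
gripper_force: 2.6
```

>>> {"op": "arm_command", "data": {
  "deltas": [
    [[0.01, 0.1, 0, 0, 0, 0], [0, 0.1, 0, 0, 0, 0], [0, 0, 0, 0, 0, 0]]
  ]
}}

```text
t: 18.95
tool_pos: [0.5644, -0.089, 0.0716]
orientation: [2.281, 2.159, -0.002]
force: [-0.8, -6.2, -0.6]
opening: 0.0003
gripper_force: 2.8
```

>>> {"op": "arm_command", "data": {
  "deltas": [
    [[0.01, 0.1, 0, 0, 0, 0], [0, 0.05, 0, 0, 0, 0], [0, 0, 0, 0, 0, 0]]
  ]
}}

```text
t: 19.2
tool_pos: [0.5645, -0.0876, 0.0716]
orientation: [2.281, 2.159, -0.002]
force: [-1.3, -6.0, 0.2]
opening: 0.0002
gripper_force: 3.1
```

>>> {"op": "arm_command", "data": {
  "deltas": [
    [[0.01, 0.1, 0, 0, 0, 0], [0, 0.05, 0, 0, 0, 0], [0, 0, 0, 0, 0, 0]]
  ]
}}

```text
t: 19.45
tool_pos: [0.5646, -0.0861, 0.0716]
orientation: [2.281, 2.159, -0.002]
force: [-2.2, -6.2, 0.1]
opening: 0.0005
gripper_force: 3.2
```

>>> {"op": "arm_command", "data": {
  "deltas": [
    [[0, 0.1, 0, 0, 0, 0], [0, 0, 0, 0, 0, 0]]
  ]
}}

```text
t: 19.62
tool_pos: [0.5646, -0.0852, 0.0716]
orientation: [2.281, 2.159, -0.002]
force: [-1.0, -6.5, -1.0]
opening: 0.0006
gripper_force: 3.2
```

>>> {"op": "arm_command", "data": {
  "deltas": [
    [[0, 0.1, 0, 0, 0, 0], [0, 0, 0, 0, 0, 0]]
  ]
}}

```text
t: 19.78
tool_pos: [0.5647, -0.0844, 0.0716]
orientation: [2.281, 2.159, -0.002]
force: [-1.3, -7.2, -0.0]
opening: 0.0003
gripper_force: 3.8
```

>>> {"op": "arm_command", "data": {
  "deltas": [
    [[0.01, 0.1, 0, 0, 0, 0], [0, 0, 0, 0, 0, 0]]
  ]
}}

```text
t: 19.95
tool_pos: [0.5647, -0.0838, 0.0716]
orientation: [2.28, 2.159, -0.003]
force: [-2.0, -10.0, -0.3]
opening: 0.0005
gripper_force: 4.7
```

>>> {"op": "arm_command", "data": {
  "deltas": [
    [[0, 0.1, 0, 0, 0, 0], [0, 0, 0, 0, 0, 0]]
  ]
}}

```text
t: 20.12
tool_pos: [0.5647, -0.0833, 0.0716]
orientation: [2.28, 2.158, -0.004]
force: [-0.7, -10.7, -0.8]
opening: 0.0006
gripper_force: 5.7
```

>>> {"op": "arm_command", "data": {
  "deltas": [
    [[0, 0.04, 0, 0, 0, 0], [0, 0, 0, 0, 0, 0], [0, 0, 0, 0, 0, 0]]
  ]
}}

```text
t: 20.37
tool_pos: [0.5647, -0.0832, 0.0716]
orientation: [2.28, 2.158, -0.004]
force: [-2.2, -11.6, -0.7]
opening: 0.0006
gripper_force: 6.2
```

>>> {"op": "arm_command", "data": {
  "deltas": [
    [[0, 0, 0, 0, 0, 0], [0, 0, 0, 0, 0, 0]]
  ]
}}

```text
t: 20.53
tool_pos: [0.5648, -0.0832, 0.0716]
orientation: [2.28, 2.158, -0.004]
force: [-1.2, -12.5, -0.6]
opening: 0.0003
gripper_force: 6.2
```

About 12 N, so the row is snug. I'll back off slowly, go up and inspect.

>>> {"op": "arm_command", "data": {
  "deltas": [
    [[0, -0.1, 0, 0, 0, 0], [0, -0.1, 0, 0, 0, 0], [0, -0.2, 0, 0, 0, 0], [0, -0.5, 0, 0, 0, 0], [0, -1, 0, 0, 0, 0], [0, -1, 0, 0, 0, 0], [0, -1, 3, 0, 0, 0], [0, 0, 4, 0, 0, 0], [0, 0, 4, 0, 0, 0], [0, 0, 4, 0, 0, 0], [0, 0, 4, 0, 0, 0], [0, 3, 2, 0, 0, 0]]
  ]
}}

```text
t: 21.53
tool_pos: [0.5664, -0.0947, 0.2878]
orientation: [2.281, 2.15, 0.004]
force: [1.9, 0.5, 1.5]
opening: 0.001
gripper_force: 0.0
```

>>> {"op": "arm_command", "data": {
  "deltas": [
    [[0, 4, 0, 0, 0, 0], [0, 4, 0, 0, 0, 0], [0, 3, 0, 0, 0, 0], [0, 0, 0, 0, 0, 0], [0, 0, 0, 0, 0, 0], [0, 0, 0, 0, 0, 0]]
  ]
}}

```text
t: 22.03
tool_pos: [0.565, 0.0193, 0.2815]
orientation: [2.281, 2.16, -0.001]
force: [0.8, -0.2, 0.6]
opening: 0.0005
gripper_force: 0.0
```

Run:
```python
from h import *
np.set_printoptions(precision=4,suppress=True)
m,im=snap("G"); print(monitor.read_state()["tool_pos"])
for n,p in {"shaker":(.574,.122,.076),"j2":(.572,.081,.105),"new":(.57,.04,.105),"j3":(.568,-.001,.105),"j4":(.566,-.042,.105)}.items():
    u=proj(m,p,1);c=hc(im,*u); print(n,u,c,onz(m,c[:2],p[2],1)[:2] if c else None)
cv2.imwrite("pics/wGc.png",cv2.resize(im[0:340,180:480],None,fx=1.7,fy=1.7))
```

```text
[0.565  0.0188 0.2814]
shaker [323.9262 105.1328] (np.float32(322.875), np.float32(106.0), np.float32(18.946287)) [0.5729 0.1212]
j2 [324.549  146.5112] (np.float32(324.25), np.float32(146.625), np.float32(22.052752)) [0.5717 0.0809]
new [324.7383 190.856 ] (np.float32(323.125), np.float32(190.25), np.float32(22.015535)) [0.5685 0.0406]
j3 [324.8738 233.8477] (np.float32(323.125), np.float32(227.25), np.float32(21.931547)) [0.5667 0.0055]
j4 [324.9587 274.4755] None None
```

View pics/wGc.png

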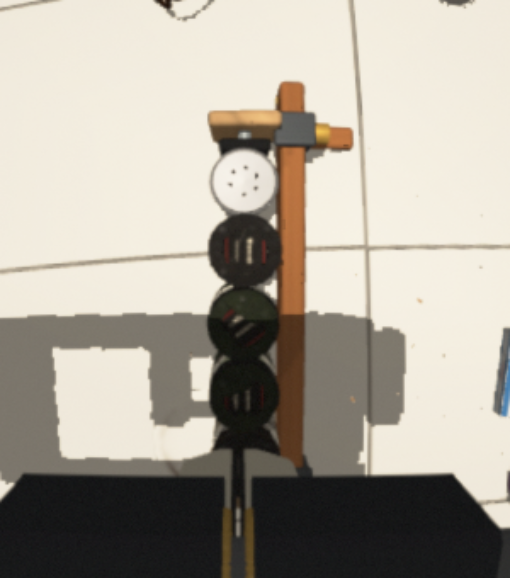

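The row is tight and upright: shaker (244,181) sits on the bumper (244,145), then jar_2 (244,250), new jar (243,323), jar_3 (244,390) and jar_4 under the fingers. Spacing is about 41 mm and the line is straight. Handing in.

```bash
python3 -c "
from plant import ticket
print(ticket.close_job())"
```

```text
the job is handed in; nothing more can be done
None
```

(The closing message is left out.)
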